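# Clamp a machine grip in the service jig

### The job

Take the aluminium machine grip off its rest, lay it in the jig's cradle, slide it along until its flat end is home against the end stop and hold it there for half a second with a light push of 5 to 10 N. Then push the toggle clamp's handle gently down over centre, all the way to its locked position, so that the pad holds the grip there, and let go. Never push the stop with 15 N or the handle with 20 N, and do not disturb the other things on the bench.

Things in the scene. Friction and masses are not known exactly. Their poses are not given: they have to be found in the camera images.
- grip_center (a point): Centre of the loose machine grip: an aluminium cylinder, diameter 28 mm, 70 mm long, about 0.16 kg, lying along its own x axis; dark bands round its middle. At its -x end follows a 20 mm steel cone narrowing to 14 mm; its +x end is flat. The point is on the axis, half-way along the 70 mm. It starts on the rest, axis 30 mm above the bench, flat end away from the robot.
- grip_end (a point): Centre of the grip's flat end face, 35 mm along +x from grip_center.
- rest: Fixed grey rest on the bench, base 85 x 60 x 7 mm, origin under its middle. Two V supports 10 mm thick at x = -26 and +26 mm carry the grip along x; between them 42 mm are free for the fingers, down to 23 mm below the grip's axis. The supports reach to 3 mm below the grip's axis and are 46 mm wide.
- jig: Fixed service jig: aluminium plate 12 mm thick, x = -70 to 70 mm, y = -205 to 40 mm. Origin on the plate's underside below the middle of the cradle; x runs along the cradle to the end stop (away from the robot), y across it away from the clamp, z up. Turned up to 0.25 rad from the world axes. Clamp bracket (steel cheeks up to z = 113 mm) at y = -110 to -188 mm, x = -17 to 17 mm.
- cradle (a point): Where the grip's centre is when it lies in the cradle, flat end on the stop: 0, 0, 48 mm in the jig. The cradle is two V supports 10 mm thick at x = -26 and +26 mm (90 degree V, 46 mm wide, tops 3 mm below the grip's axis); 42 mm are free between them for the fingers, down to the plate 36 mm below this point. The grip slides along the Vs. Axes as the jig.
- end_stop: Rigid upright steel end stop on the jig, 12 mm thick, 44 mm wide, its top 60 mm above the bench. Origin on the face that the grip's flat end meets, on the cradle's axis, 35 mm along the jig's +x from the cradle point; the grip comes from -x. Axes as the jig. It must not be pushed with 15 N or more; sliding the grip in the Vs alone takes 1 to 2 N.
- handle_pivot (a point): Axis of the clamp handle's pivot: x = 0, y = -179, z = 105 mm in the jig; the handle turns about the jig's x direction, in the upright plane x = 0 of the jig. Axes as the jig.
- handle_press (a point): Where to push the handle: a point on the surface of its round black grip (22 mm diameter, 45 to 135 mm from the pivot), 110 mm out from the pivot, on the side that faces up when locked. It moves with the handle; its z axis is the outward surface normal, opposite to the push, and its -y axis points along the handle away from the pivot.
- clamp_handle (a joint): Handle angle, rad. 0: open, leaning 0.5 from upright away from the cradle (to jig -y). Grows as the handle is pushed on down to 1.07, a hard stop, handle level, locked. Starts at 0; friction about 2 N at handle_press, but half-way it may drop on by its own weight to about 0.75. There the sprung pad meets the grip and the push rises to some 8 N; past dead centre at 0.98 it eases and stays down.
- clamp_pad: Black rubber pad, 20 mm diameter, sprung, at the end of the clamp's 125 mm arm, origin at the middle of its pressing face. The arm, pivoted at y = -125, z = 78 mm in the jig, is linked to the handle: open it stands about upright, tip 200 mm high, pad facing the cradle some 80 mm from its middle plane; locked, the pad bears on the middle of the grip with about 17 N.
- ink_cup: Small steel cup, 44 mm across, 30 mm high; loose bystander near the jig. Origin under its centre.
- spare_ring: Loose steel ring, 36 mm across, 16 mm high, beside the rest; bystander. Origin under its centre.
- driver: Loose screwdriver, 170 mm long, lying beside the rest; bystander.
- pigment_a: Loose small bottle, 32 mm across, 85 mm high; bystander. Origin under its centre.
- pigment_b: Second loose small bottle of the same size; bystander. Origin under its centre.
- dish: Loose shallow steel dish, 90 mm across, 25 mm high; bystander. Origin under its centre.
Things that resemble listed ones, but are neither listed nor needed, are in the scene too. Leave any pink or yellow look-alike of the part that bears grip_center alone.

How it is judged (in metres and radians):
On the way, in this order (a step that is already met when the one before it is completed fails the run):
1. the grip lies in the cradle and its flat end is held against the stop with more than 3 N, while the clamp is still open (x of grip_end in the frame of end_stop above -0.0015 m and y of grip_end in the frame of end_stop between -0.004 and 0.004 m and z of grip_center in the frame of cradle below 0.005 m and angle between the x axis of grip_center and the x axis of jig, either way round below 0.08 rad and value of joint clamp_handle below 0.7 rad and contact force between grip and end_stop above 3 N), for 0.3 s.
2. the handle is pushed over centre and the pad bears on the grip (value of joint clamp_handle above 1.03 rad and contact force between clamp_pad and grip above 8 N), for 0.2 s.
At the end, for the whole second after the job is handed in: The handle is locked (angle above 1.03 rad) and the pad presses on the grip with more than 8 N; the grip lies at rest in both Vs (within 4 mm sideways, 3 mm in height, 0.08 rad) with its flat end no more than 1.5 mm from the end stop; the robot has let go (all of step 2 and x of grip_end in the frame of end_stop above -0.0015 m and y of grip_end in the frame of end_stop between -0.004 and 0.004 m and z of grip_center in the frame of cradle below 0.003 m and angle between the x axis of grip_center and the x axis of jig, either way round below 0.08 rad and linear speed of grip below 0.02 m/s); the robot touches nothing.
It fails at once if the grip is driven against the end stop with more than 15 N (contact force between grip and end_stop above 15 N).
It fails at once if the robot loads the clamp handle with more than 20 N (contact force between the arm and clamp_handle above 20 N).
It fails at once if the fingers load the clamp handle with more than 20 N (contact force between the fingers and clamp_handle above 20 N).
It fails at once if a bystander is moved by more than 30 mm (distance of any of ink_cup, spare_ring, driver, pigment_a, pigment_b, dish from where it was at the start of the episode above 0.03 m).
It also fails if it takes over 72 s, if anything falls off the work surface, if the arm or the gripper's body presses on something with over 40 N, if the wrist force passes 120 N, or if a joint passes its speed limit or range.

### The arm

A 6-joint arm with a two-finger parallel gripper is mounted at the origin on the work surface. World frame = base frame: x ahead of the robot, y to its left, z up, the work surface at z = 0. Lengths are in mm, angles in rad, forces in N, time in s.
With the tool pointing down it reaches from about 250 to 775 mm from the base axis. Payload 8.9 kg.
Tool frame: the origin (TCP) lies on the centre line of the jaws, within the pads' length; the fingertips stand 14 mm ahead of it and the grasp point (between the pads) lies 5 mm behind it (env.finger_overhang is the distance from the TCP to the fingertips, in mm); z points along the fingers, y is the direction in which the jaws open and shut (so a half turn about z gives the same grasp; the last joint's range is limited). The gripper opens to 85 mm and grips with 20 to 120 N. Pads are 22 mm wide; open, the fingers measure 114 mm over their backs; the gripper's body (76 mm by 85 mm) begins 54 mm behind the grasp point. The pads swing forward as they close: fully open they stand 13 mm farther back than shut.
Start: joints at [-1.336, 0.291, -0.153, 1.127, 0, 1.431], TCP at [191.708, -488.745, 245.305] pointing down, gripper open.
Joint ranges: [-2.52, 2.52], [-0.91, 1.74], [-1.3, 1.37], [-1.96, 2.02], [-1.52, 1.47], [-3.14, 3.14]. Speed limits (rad/s): [2.22, 2.22, 2.79, 3.14, 3.14, 3.14].

### API

Orientations are given as a rotation vector (axis times angle).
In Python, from cell import env gives the robot as it stands. The module is installed in compiled form; this text tells all that it offers.
- The arm moves only by the shell command python3 -m jog 'ROWS' [FORCE]. ROWS is a JSON object of lists of equal length, an entry for each row: "slide": the shift along the world's x, y, z in mm, a list of three; "twist": the turn, a rotation vector about the world's x, y, z in rad, a list of three; "hand": the opening in per cent of the stroke, from 0 (shut) to 100 (fully open). In form: {"slide": [[dx, dy, dz], ...], "twist": [[ax, ay, az], ...], "hand": [hand, ...]}. A call has 1 to 8 rows; each row shifts and turns the commanded pose from where the row before left it; what a row does not reach is not made up. A row lasts 1/10 s, in which the tool goes at most 50 mm and 8.59 degrees, less where a joint would pass 70% of its speed; a pose out of reach is approached as far as the arm can. A call is refused whole if a number of a shift passes 50 or a number of a turn 0.15, either way. A call with a gripper value outside its range is refused whole. The fingers move at their own pace and stop on an object; FORCE is the grip in N (left out, the last holds). Time passes only in rows, so rows that do not move let the fingers close. It gives the time, the measured TCP pose, the force and the opening at its end, in the units of the state.
- env.sense(): the state, without advancing time (a new reading comes with each control period).
- env.read_camera(name): name is "scene" or "top" or "wrist"; returns (picture, depth): 480x640x3 uint8, red, green, blue; 480x640 float32, mm along the optical axis (not along the pixel's ray), 0 where there is no reading.
- env.get_calibration(name): a dict with "intrinsics" (3x3 intrinsics, pixels), "R" (3x3) and "t" (3): a world point X has camera coordinates R X + t. Camera axes: x right, y down, z forward; pixel columns grow to the right and rows downward; lengths in mm; the calibration is good to about 2 mm. A picture is of the moment at which its call begins: read the wrist's pose just before it. get_calibration takes no time and is no camera call; for the wrist camera it gives the pose at the moment of the call.
- env.sign_off(): hands the job in, once; it reports no verdict.
The state is a dict: "clock": time; "qpos": joint angles; "qvel": joint speeds; "effort": joint torques, N m; "tool_pos": TCP position; "ee_rot": TCP orientation; "ft_force": force on the tool from outside, world axes, zero at the start; "wrist_torque": the same for the moment, N m; "finger_gap": finger opening in mm.
Only numpy, scipy, OpenCV 4.12 (cv2) and the standard library are available. Lean on these libraries where they do the work, as an engineer would, in place of code of your own. Each camera call takes 0.05 s, during which the arm holds its last target. There are 200 camera calls.

## Working session

There is one attempt and no reset: what is moved stays moved. The work goes in short steps, Python scripts to look and compute and a shell command to move; the robot and the scene stay as the last step left them, time stands still between calls to the robot, and variables do not carry over. Pictures are saved under pics/ and viewed, about 8 in all and at most 12, crops included, and the job is handed in when it is done.

```bash
mkdir -p pics; ls
python3 - <<'E'
from cell import env
import cv2,numpy as np
s=env.sense()
for k,v in s.items(): print(k,np.round(v,3))
for n in("scene","top"):
    p,d=env.read_camera(n); cv2.imwrite(f"pics/{n}0.png",p[...,::-1]); np.savez(f"pics/{n}0.npz",p=p,d=d)
    c=env.get_calibration(n); print(n,{k:np.round(v,3).tolist() for k,v in c.items()})
print(env.finger_overhang)
E
```

```text
pics
clock 0.0
qpos [-1.336  0.291 -0.154  1.127  0.     1.432]
qvel [ 0.     0.002 -0.001  0.002 -0.003  0.001]
effort [ 3.0000e-03 -5.3715e+01  3.3136e+01  1.6000e-02 -0.0000e+00 -0.0000e+00]
tool_pos [ 191.625 -488.342  244.734]
ee_rot [-3.086 -0.584  0.   ]
ft_force [ 0.181 -0.109 -0.295]
wrist_torque [ 0.049  0.023 -0.024]
finger_gap 85.605
scene {'intrinsics': [[453.18, 0.0, 308.951], [0.0, 453.18, 249.834], [0.0, 0.0, 1.0]], 'R': [[-0.845, 0.534, 0.021], [0.321, 0.539, -0.779], [-0.428, -0.652, -0.626]], 't': [423.188, -141.485, 1307.787]}
top {'intrinsics': [[444.513, 0.0, 325.981], [0.0, 444.513, 238.86], [0.0, 0.0, 1.0]], 'R': [[-0.015, -1.0, -0.002], [-0.981, 0.015, -0.192], [0.192, -0.001, -0.981]], 't': [128.524, 585.576, 1066.144]}
14.0
```

View pics/top0.png

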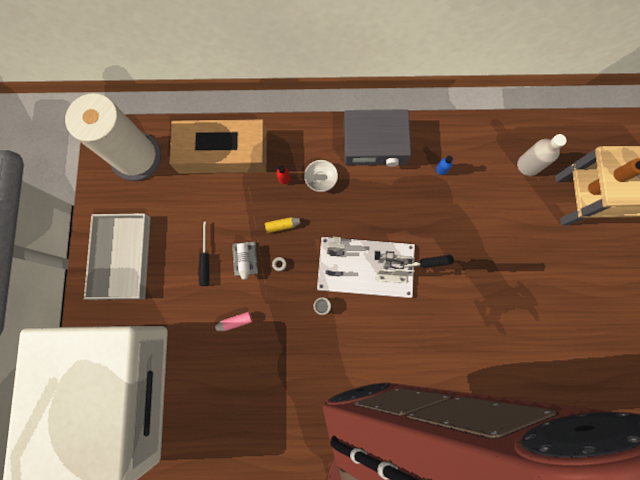

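View pics/scene0.png

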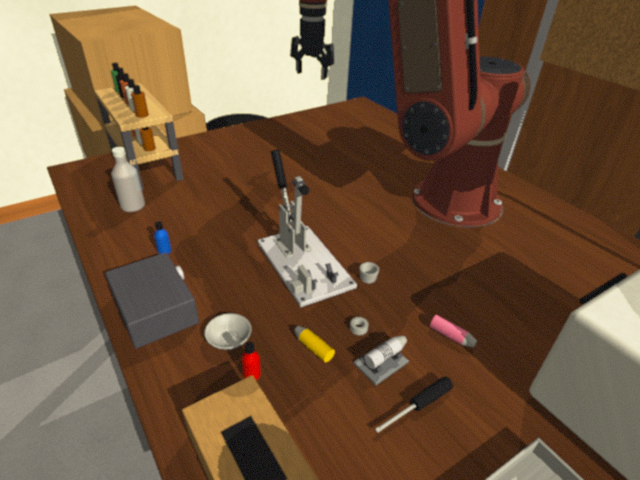

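The top view shows the grip on its rest at about (244,260), with its cone toward the robot. The ring is at (279,264), the cup at (322,306), the jig plate at (320–415, 238–298), and the handle leans right to (452,261). The yellow and pink look-alikes are at (282,226) and (233,322). The scene view agrees with this.

```bash
cat > h.py <<'E'
import numpy as np, cv2
from cell import env
def cloud(d,c):
    K=c["intrinsics"];v,u=np.mgrid[:480,:640]
    P=np.stack([(u-K[0,2])*d/K[0,0],(v-K[1,2])*d/K[1,1],d],-1)
    W=(P-c["t"])@c["R"]; W[d<=0]=np.nan; return W
def ray(uv,z,c):
    K=c["intrinsics"];uv=np.atleast_2d(uv).astype(float)
    r=np.c_[(uv-[K[0,2],K[1,2]])/[K[0,0],K[1,1]],np.ones(len(uv))]@c["R"]
    o=-c["R"].T@c["t"]; return o+r*((z-o[2])/r[:,2])[:,None]
def cal(n): return {k:np.array(v,float) for k,v in env.get_calibration(n).items()}
def rect(m):
    cs=cv2.findContours(m.astype(np.uint8),cv2.RETR_EXTERNAL,cv2.CHAIN_APPROX_NONE)[0]
    return max(cs,key=cv2.contourArea)[:,0]
E
python3 - <<'E'
from h import *
f=np.load("pics/top0.npz");c=cal("top");W=cloud(f["d"],c);p=f["p"].astype(int)
print("table z",np.nanmedian(W[330:380,300:400,2]))
sat=p.max(2)-p.min(2)
m=np.zeros((480,640),bool);m[225:310,312:422]=1
pl=m&(abs(W[...,2]-12)<8)&(p.min(2)>110)&(sat<40)
ct=rect(cv2.morphologyEx(pl.astype(np.uint8),cv2.MORPH_CLOSE,np.ones((9,9))))
P=ray(ct,12,c)[:,:2]; r=cv2.minAreaRect(P.astype(np.float32)); print("plate",r,cv2.boxPoints(r).tolist())
m[:]=0;m[235:285,228:262]=1
print("rest z hist",np.nanpercentile(W[m][:,2],[5,25,50,75,95]))
g=m&(W[...,2]>33); ct=rect(g); P=W[g]; print("gripregion",np.nanmin(P,0),np.nanmax(P,0))
r=cv2.minAreaRect(P[:,:2].astype(np.float32)); print(r,cv2.boxPoints(r).tolist())
m[:]=0;m[225:310,380:470]=1
h=m&(W[...,2]>60); Ph=W[h]; blk=h&(p.max(2)<70); print("handle dark",np.round(W[blk][::25],0).tolist())
for n,(u,v,z) in dict(cup=(322,306,30),ring=(279,264,16)).items(): print(n,ray((u,v),z,c))
E
```

```text
table z 0.5250749852232844
plate ((521.2286376953125, 17.499069213867188), (245.81935119628906, 141.05653381347656), 84.64643859863281) [[439.5403747558594, -98.29407501220703], [579.9815673828125, -111.45484161376953], [602.9168701171875, 133.29220581054688], [462.4757080078125, 146.45297241210938]]
rest z hist [-2.58035595e+00  3.58770340e-02  3.11024663e+00  1.99304404e+01
  4.37611676e+01]
gripregion [493.70074245 318.79084226  33.33773324] [583.41575336 351.42640343  48.09254116]
((538.701904296875, 333.8789367675781), (90.80101776123047, 27.21990394592285), 6.057146072387695) [[492.11871337890625, 342.6222229003906], [494.99102783203125, 315.5542907714844], [585.2850952148438, 325.1356506347656], [582.4127807617188, 352.2035827636719]]
handle dark [[526.0, -24.0, 211.0], [517.0, -117.0, 193.0], [516.0, -112.0, 184.0], [525.0, -79.0, 111.0], [508.0, -131.0, 221.0], [515.0, -95.0, 158.0], [505.0, -138.0, 226.0], [508.0, -111.0, 188.0], [522.0, -65.0, 80.0], [503.0, -123.0, 209.0], [505.0, -108.0, 181.0], [506.0, -101.0, 163.0], [505.0, -94.0, 152.0], [501.0, -103.0, 159.0]]
cup [[420.88948275 132.26033239  30.        ]]
ring [[530.89641782 242.43258129  16.        ]]
```

```bash
python3 -m jog '{"slide":[[10,25,10],[18,41,10],[18,41,10],[18,41,10],[18,41,10],[18,41,10],[18,41,0],[18,41,0]],"twist":[[0,0,-0.015],[0,0,-0.015],[0,0,-0.015],[0,0,-0.015],[0,0,-0.015],[0,0,-0.015],[0,0,-0.015],[0,0,-0.015]],"hand":[100,100,100,100,100,100,100,100]}'
python3 -m jog '{"slide":[[18,41,0],[18,41,0],[18,41,0],[18,41,0],[18,41,0],[18,41,0],[18,41,0],[18,41,0]],"twist":[[0,0,-0.015],[0,0,-0.015],[0,0,-0.015],[0,0,-0.015],[0,0,-0.015],[0,0,-0.015],[0,0,-0.015],[0,0,-0.015]],"hand":[100,100,100,100,100,100,100,100]}'
python3 -m jog '{"slide":[[18,41,-20],[18,41,-20],[18,41,-20],[18,41,-20],[0,0,-20],[0,0,0],[0,0,0]],"twist":[[0,0,-0.015],[0,0,-0.015],[0,0,0],[0,0,0],[0,0,0],[0,0,0],[0,0,0]],"hand":[100,100,100,100,100,100,100]}'
```

```text
clock: 0.9
tool_pos: [328.0, -175.1, 305.5]
ee_rot: [3.116, 0.396, 0.001]
ft_force: [1.1, -0.0, -0.0]
finger_gap: 85.0
clock: 1.7
tool_pos: [472.8, 146.3, 305.1]
ee_rot: [-3.126, -0.231, 0.001]
ft_force: [0.5, -0.9, 0.3]
finger_gap: 86.0
clock: 2.4
tool_pos: [559.1, 230.8, 205.3]
ee_rot: [-3.048, -0.358, 0.017]
ft_force: [-0.3, -0.4, 0.0]
finger_gap: 85.9
```

```bash
python3 - <<'E'
from cell import env
import numpy as np
s=env.sense();print(np.round(s["qpos"],3),np.round(s["qvel"],2),np.round(s["tool_pos"],1),np.round(s["ee_rot"],3))
E
python3 -m jog '{"slide":[[0,0,0]],"twist":[[0,0,0]],"hand":[100]}'
```

```text
[ 0.233  0.462 -0.006  1.106  0.073  3.141] [-0.01 -0.03  0.02  0.   -0.    0.  ] [559.1 230.8 205.3] [-3.048 -0.358  0.017]
clock: 2.5
tool_pos: [559.9, 230.8, 206.7]
ee_rot: [-3.048, -0.358, 0.012]
ft_force: [-0.1, -0.1, 0.0]
finger_gap: 85.3
```

Joint 6 hit its limit, so I'll take the equivalent half-turned grasp by turning +3.01 rad about z.

```bash
python3 -m jog '{"slide":[[0,13,0],[0,13,0],[0,13,0],[0,13,0],[0,13,0],[0,13,0],[0,13,0],[-10,13,0]],"twist":[[0,0,0.15],[0,0,0.15],[0,0,0.15],[0,0,0.15],[0,0,0.15],[0,0,0.15],[0,0,0.15],[0,0,0.15]],"hand":[100,100,100,100,100,100,100,100]}'
python3 -m jog '{"slide":[[0,0,0],[0,0,0],[0,0,0],[0,0,0],[0,0,0],[0,0,0],[0,0,0],[0,0,0]],"twist":[[0,0,0.15],[0,0,0.15],[0,0,0.15],[0,0,0.15],[0,0,0.15],[0,0,0.15],[0,0,0.15],[0,0,0.15]],"hand":[100,100,100,100,100,100,100,100]}'
python3 -m jog '{"slide":[[0,0,0],[0,0,0],[0,0,0],[0,0,0],[0,0,0]],"twist":[[0,0,0.15],[0,0,0.15],[0,0,0.15],[0,0,0.15],[0,0,0.015]],"hand":[70,70,70,70,70]}'
cat >> h.py <<'E'
from scipy.spatial.transform import Rotation as Ro
def look(name,n="wrist"):
    c=cal(n);p,d=env.read_camera(n);cv2.imwrite(f"pics/{name}.png",p[...,::-1]);np.savez(f"pics/{name}.npz",p=p,d=d,**c);return p.astype(int),d,c,cloud(d,c)
def st():
    s=env.sense();R=Ro.from_rotvec(s["ee_rot"]).as_matrix()
    print("t",round(s["clock"],2),"tcp",np.round(s["tool_pos"],1),"hdgx",round(np.arctan2(R[1,0],R[0,0]),4),"z",np.round(R[:,2],3),"F",np.round(s["ft_force"],1),"q",np.round(s["qpos"],2),"gap",round(s["finger_gap"],1));return s,R
E
python3 -c "
from h import *
st(); p,d,c,W=look('w1')
print(np.round(-c['R'].T@c['t'],1)); print(np.round(c['R'],2).tolist())"
```

```text
clock: 3.3
tool_pos: [550.7, 335.2, 206.8]
ee_rot: [-2.322, -2.035, 0.072]
ft_force: [0.0, -0.4, -0.1]
finger_gap: 85.5
clock: 4.1
tool_pos: [550.0, 334.9, 207.0]
ee_rot: [-0.776, -3.026, 0.109]
ft_force: [0.6, 0.6, 0.7]
finger_gap: 85.4
clock: 4.6
tool_pos: [549.8, 335.0, 207.0]
ee_rot: [-0.172, 3.128, -0.113]
ft_force: [-1.1, -0.5, 0.8]
finger_gap: 59.8
t 4.6 tcp [549.8 335.  207. ] hdgx -3.0316 z [ 0.011 -0.071 -0.997] F [-1.1 -0.5  0.8] q [ 0.47  0.56  0.17  1.2  -0.07  0.36] gap 59.8
[475.  337.  335.5]
[[-0.11, 0.99, -0.07], [0.95, 0.13, 0.29], [0.3, -0.04, -0.95]]
```

View pics/w1.png

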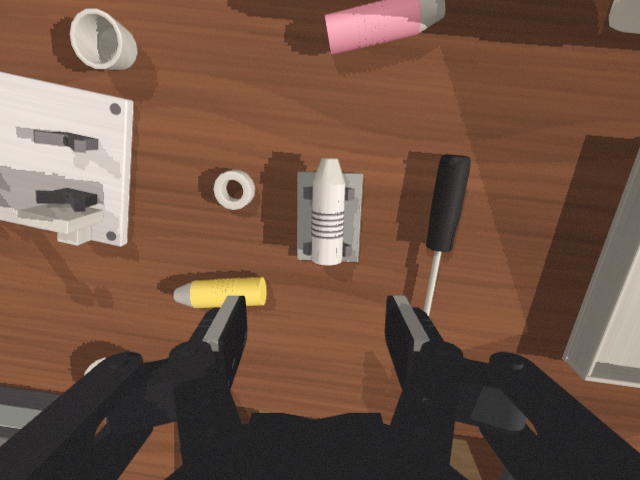

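The wrist view shows the grip at (328,212), cone toward the robot, in a clear space between the ring and the driver. The tool is tilted 0.07 rad, left over from the joint limit, which I'll correct. I'm measuring the grip now.

```bash
python3 - <<'E'
from h import *
f=np.load("pics/w1.npz");c={k:f[k] for k in("intrinsics","R","t")};W=cloud(f["d"],c);p=f["p"].astype(int)
m=np.zeros((480,640),bool);m[150:270,295:365]=1
g=m&(W[...,2]>33)
P=W[g]; r=cv2.minAreaRect(P[:,:2].astype(np.float32));print(r,P[:,2].max())
ax=np.polyfit(P[:,0],P[:,1],1);print("slope",ax)
b=g&(p.max(2)<110)&(W[...,2]>40);print("bands",b.sum(),W[b].mean(0))
m[:]=0;m[60:250,:140]=1
pl=m&(abs(W[...,2]-12)<6); P=W[pl];print("plate edge pts",np.round(np.percentile(P,[1,99],axis=0),1).tolist())
E
python3 -m jog '{"slide":[[0,0,0],[0,0,0],[0,0,0]],"twist":[[0.071,0.011,0],[0,0,0],[0,0,0]],"hand":[70,70,70]}'; python3 -c "
from h import *
st()"
```

```text
((539.4852905273438, 332.73114013671875), (90.00806427001953, 27.993703842163086), 4.159794330596924) 46.830962767811535
slope [8.53608707e-02 2.86848881e+02]
bands 54 [549.39548532 326.5477753   42.52908168]
plate edge pts [[457.5, 15.2, 7.5], [598.8, 143.2, 15.7]]
clock: 4.95
tool_pos: [549.9, 334.5, 205.9]
ee_rot: [0.163, -3.136, 0.004]
ft_force: [0.3, 0.7, -0.4]
finger_gap: 60.0
t 4.95 tcp [549.9 334.5 205.9] hdgx -3.0375 z [-0.001 -0.003 -1.   ] F [ 0.3  0.7 -0.4] q [ 0.43  0.54  0.13  1.16 -0.    0.33] gap 60.0
```

```bash
python3 -m jog '{"slide":[[0,-1,-40],[0,0,-40],[0,0,-40],[0,0,-30],[0,0,-15],[0,0,-9],[0,0,-5],[0,0,0]],"twist":[[0,0,-0.01],[0,0,0],[0,0,0],[0,0,0],[0,0,0],[0,0,0],[0,0,0],[0,0,0]],"hand":[70,70,70,70,70,70,70,70]}'
python3 -m jog '{"slide":[[0,0,0],[0,0,0],[0,0,0],[0,0,0],[0,0,0],[0,0,0],[0,0,0],[0,0,0]],"twist":[[0,0,0],[0,0,0],[0,0,0],[0,0,0],[0,0,0],[0,0,0],[0,0,0],[0,0,0]],"hand":[20,20,20,20,20,20,20,20]}' 40
python3 -c "
from h import *
st()"
```

```text
clock: 5.75
tool_pos: [549.7, 334.3, 26.4]
ee_rot: [0.153, -3.136, 0.003]
ft_force: [-0.1, -0.3, 0.3]
finger_gap: 60.1
clock: 6.55
tool_pos: [550.5, 332.6, 27.6]
ee_rot: [0.151, -3.137, 0.006]
ft_force: [0.2, -8.6, 5.5]
finger_gap: 27.0
t 6.55 tcp [550.5 332.6  27.6] hdgx -3.0454 z [-0.    -0.004 -1.   ] F [ 0.2 -8.6  5.5] q [ 0.43  0.7  -0.1   0.78 -0.    0.34] gap 27.0
```

```bash
python3 -m jog '{"slide":[[0,0,5],[0,0,10],[0,0,30],[0,0,40],[0,-10,40],[-10,-30,10],[-10,-35,0],[-10,-35,0]],"twist":[[0,0,0],[0,0,0],[0,0,0],[0,0,-0.02],[0,0,-0.05],[0,0,-0.05],[0,0,-0.05],[0,0,-0.02]],"hand":[20,20,20,20,20,20,20,20]}'
python3 -m jog '{"slide":[[-10,-25,0],[0,0,0],[0,0,0]],"twist":[[0,0,0],[0,0,0],[0,0,0]],"hand":[20,20,20]}'
python3 -c "
from h import *
st();look('w2')"
```

```text
clock: 7.35
tool_pos: [519.5, 223.6, 162.9]
ee_rot: [-0.146, -3.138, 0.0]
ft_force: [-0.2, -0.8, -1.2]
finger_gap: 26.5
clock: 7.65
tool_pos: [510.0, 199.2, 162.3]
ee_rot: [-0.146, -3.137, 0.0]
ft_force: [-0.1, -0.3, -1.6]
finger_gap: 27.3
t 7.65 tcp [510.  199.2 162.3] hdgx 3.0485 z [-0.001 -0.    -1.   ] F [-0.1 -0.3 -1.6] q [ 0.24  0.39 -0.23  0.95  0.    0.33] gap 27.3
```

View pics/w2.png

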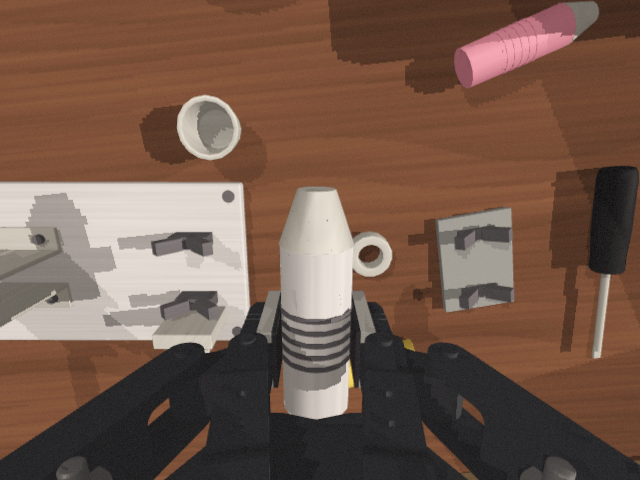

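The grip is held square at (316,300). The jig plate's +y edge is at column ~244, the V supports are at (185,244) and (190,303), and the stop's top is at (190,330). I'm fitting the jig and the held grip.

Run:
```python
from h import *
f=np.load("pics/w2.npz");c={k:f[k] for k in("intrinsics","R","t")};W=cloud(f["d"],c);p=f["p"].astype(int)
sat=p.max(2)-p.min(2); Z=W[...,2]
m=np.zeros((480,640),bool);m[170:345,0:252]=1
print("plate z",np.nanmedian(Z[m&(sat<30)&(p.min(2)>150)]))
pl=m&(sat<40)&(abs(Z-12)<6)
# +y edge: last plate pixel in rows clear of screws; near edge (-x): first pixel in columns
E=[];N=[]
for v in range(200,320,3):
    u=np.where(pl[v])[0]; E.append((u.max()+.5,v))
for u in range(10,225,5):
    v=np.where(pl[:,u])[0]; N.append((u,v.min()-.5))
E=ray(E,12,c);N=ray(N,12,c)
e=np.polyfit(E[:,0],E[:,1],1);n=np.polyfit(N[:,1],N[:,0],1);print("+y edge",e,"-x edge",n,"resid",np.std(E[:,1]-np.polyval(e,E[:,0])),np.std(N[:,0]-np.polyval(n,N[:,1])))
for yaw in (np.arctan(e[0]),-np.arctan(n[0])): print("yaw",yaw)
yaw=(np.arctan(e[0])-np.arctan(n[0]))/2
ex=np.array([np.cos(yaw),np.sin(yaw)]);ey=np.array([-ex[1],ex[0]])
a=(E[:,:2]@ey).mean()-40; b=(N[:,:2]@ex).mean()+70
O=a*ey+b*ex; print("origin",O,"yaw",yaw)
J=np.stack([(W[...,:2]-O)@ex,(W[...,:2]-O)@ey,Z],-1)
for nm,lo,hi,x0,x1 in(("V-",25,50,-35,-15),("V+",25,50,15,33),("stop",54,70,20,60)):
    k=m&(Z>lo)&(Z<hi)&(J[...,0]>x0)&(J[...,0]<x1)&(abs(J[...,1])<35); Q=J[k]
    if len(Q): print(nm,len(Q),np.round(np.percentile(Q,[2,50,98],axis=0),1).tolist())
s,R=st(); T=s["tool_pos"]
k=(Z>T[2]-12)&(sat<45)&(p.min(2)>60);k[:,:275]=0;k[:,357:]=0;k[:185]=0;k[420:]=0
G=(W[k]-T)@np.stack([np.r_[ex,0],np.r_[ey,0],[0,0,1]],1)
print("grip rel tcp, jig axes",len(G),np.round(np.percentile(G,[1,50,99],axis=0),1).tolist())
for lo in range(-60,40,15):
    q=G[(G[:,0]>lo)&(G[:,0]<lo+15)]
    if len(q)>20: print(lo,np.round([q[:,1].min(),q[:,1].max(),np.percentile(q[:,2],98)],1))
```

```text
plate z 12.386492371991235
+y edge [-1.05486008e-01  1.95670996e+02] -x edge [9.22270201e-02 4.51890982e+02] resid 0.6488495151445496 0.11445716334997055
yaw -0.10509734195853694
yaw -0.09196685765572996
origin [531.74123439  99.40447463] yaw -0.09853209980713346
V- 987 [[-30.9, -21.8, 26.4], [-27.1, -4.4, 38.5], [-21.0, 20.7, 45.5]]
V+ 970 [[20.9, -21.3, 25.9], [23.9, -3.9, 37.4], [31.1, 20.7, 45.3]]
stop 801 [[34.8, -21.5, 54.3], [37.2, -0.7, 59.9], [42.9, 21.1, 61.5]]
t 7.7 tcp [510.2 199.7 162.1] hdgx 3.0492 z [-0.001 -0.    -1.   ] F [ 0.1  0.2 -1.8] q [ 0.24  0.39 -0.23  0.95  0.    0.33] gap 26.9
grip rel tcp, jig axes 14498 [[-56.1, -12.6, 0.3], [-18.3, 0.4, 14.2], [30.6, 13.5, 17.6]]
-60 [-10.1  10.8  13.5]
-45 [-13.2  13.9  17.1]
-30 [-13.4  14.3  17.3]
-15 [-16.8  17.5  17.7]
0 [-12.8  13.8  17.5]
15 [-12.7  13.9  17.3]
30 [-12.5  13.8  16.8]
```

```bash
python3 -m jog '{"slide":[[2,-10,0],[4,-25,0],[4,-30,0],[4,-25,0],[3.3,-10.6,-10],[0,0,-25],[0,0,-30],[0,0,-20]],"twist":[[0,0,0],[0,0,0],[0,0,0],[0,0,0],[0,0,0],[0,0,0],[0,0,0],[0,0,0]],"hand":[20,20,20,20,20,20,20,20]}'
python3 -m jog '{"slide":[[0,0,-10],[0,0,-10],[0,0,-5],[0,0,0],[0,0,0]],"twist":[[0,0,0],[0,0,0],[0,0,0],[0,0,0],[0,0,0]],"hand":[20,20,20,20,20]}'
python3 -c "
from h import *
st();look('s2','scene')
i=cv2.imread('pics/s2.png')[120:320,220:400];cv2.imwrite('pics/s2c.png',cv2.resize(i,None,fx=3.5,fy=3,interpolation=cv2.INTER_CUBIC))"
```

```text
clock: 8.5
tool_pos: [526.2, 98.8, 74.0]
ee_rot: [-0.144, -3.134, 0.002]
ft_force: [-1.4, 0.1, -1.5]
finger_gap: 26.4
clock: 9.0
tool_pos: [527.4, 98.6, 51.9]
ee_rot: [-0.145, -3.137, 0.001]
ft_force: [0.3, 0.5, -1.9]
finger_gap: 26.7
t 9.0 tcp [527.4  98.6  51.9] hdgx 3.0494 z [-0.001 -0.001 -1.   ] F [ 0.3  0.5 -1.9] q [ 0.05  0.5  -0.4   0.68 -0.    0.14] gap 26.7
```

View pics/s2c.png

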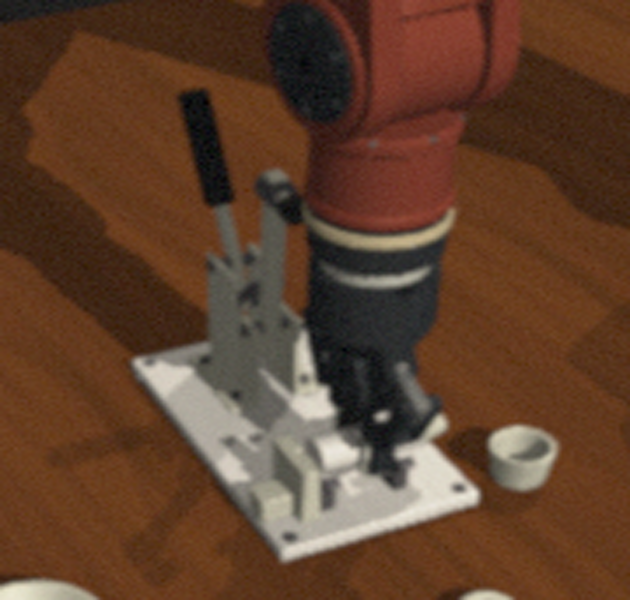

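The grip is above the Vs, just short of the stop. The gripper clears the upright clamp arm. Next I lower it gently.

```bash
python3 -m jog '{"slide":[[0,0,-3],[0,0,-2],[0,0,-1],[0,0,0],[0,0,0]],"twist":[[0,0,0],[0,0,0],[0,0,0],[0,0,0],[0,0,0]],"hand":[20,20,20,20,20]}'
python3 -m jog '{"slide":[[0,0,-1],[0,0,0],[0,0,0]],"twist":[[0,0,0],[0,0,0],[0,0,0]],"hand":[20,20,20]}'
python3 -m jog '{"slide":[[0,0,-0.8],[0,0,0],[0,0,0]],"twist":[[0,0,0],[0,0,0],[0,0,0]],"hand":[20,20,20]}'
```

```text
clock: 9.55
tool_pos: [527.2, 98.0, 45.8]
ee_rot: [-0.145, -3.137, 0.003]
ft_force: [-0.6, -2.9, 5.7]
finger_gap: 26.6
clock: 9.85
tool_pos: [527.3, 97.9, 45.5]
ee_rot: [-0.145, -3.137, 0.003]
ft_force: [-4.9, -4.3, 15.9]
finger_gap: 27.0
clock: 10.15
tool_pos: [527.3, 98.0, 45.4]
ee_rot: [-0.145, -3.137, 0.003]
ft_force: [-7.8, -3.5, 24.9]
finger_gap: 26.4
```

```bash
python3 -m jog '{"slide":[[0,-0.3,2],[0,0,0],[0,0,0]],"twist":[[0,0,0],[0,0,0],[0,0,0]],"hand":[20,20,20]}'
python3 -m jog '{"slide":[[1,-0.1,0],[1,-0.1,0],[0,0,0],[0,0,0]],"twist":[[0,0,0],[0,0,0],[0,0,0],[0,0,0]],"hand":[20,20,20,20]}'
```

```text
clock: 10.45
tool_pos: [527.2, 98.0, 45.7]
ee_rot: [-0.145, -3.137, 0.002]
ft_force: [-0.8, -2.0, 6.7]
finger_gap: 26.7
clock: 10.85
tool_pos: [527.5, 97.9, 45.5]
ee_rot: [-0.145, -3.133, 0.002]
ft_force: [-8.3, -2.2, 12.2]
finger_gap: 26.4
```

The friction is high because I'm pressing down. I'll take the downward load off before sliding.

```bash
python3 -m jog '{"slide":[[0,0,0.6],[0,0,0.5],[0,0,0],[0,0,0]],"twist":[[0,0,0],[0,0,0],[0,0,0],[0,0,0]],"hand":[20,20,20,20]}'
python3 -m jog '{"slide":[[0.5,0,0],[0,0,0],[0,0,0]],"twist":[[0,0,0],[0,0,0],[0,0,0]],"hand":[20,20,20]}'
python3 -c "
from h import *
st();p,d,c,W=look('w3')"
```

```text
clock: 11.25
tool_pos: [529.0, 98.1, 46.4]
ee_rot: [-0.145, -3.136, 0.001]
ft_force: [-0.4, -0.4, -2.2]
finger_gap: 26.9
clock: 11.55
tool_pos: [529.4, 98.0, 46.6]
ee_rot: [-0.145, -3.136, 0.002]
ft_force: [-0.1, 1.0, -1.1]
finger_gap: 26.7
t 11.55 tcp [529.4  98.   46.6] hdgx 3.0492 z [-0.002 -0.001 -1.   ] F [-0.1  1.  -1.1] q [ 0.05  0.51 -0.39  0.67 -0.    0.14] gap 26.7
```

View pics/w3.png

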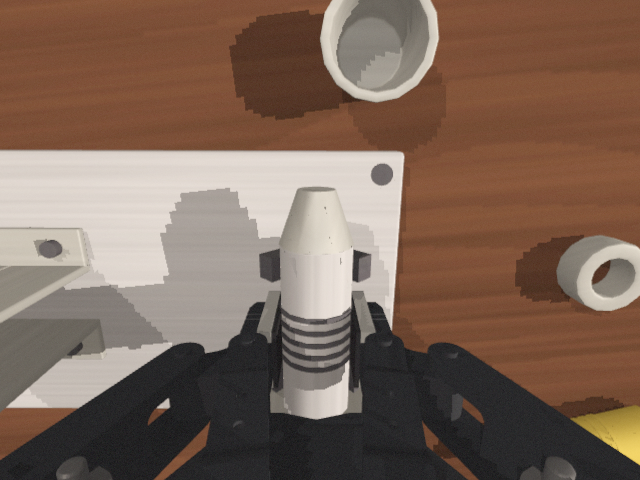

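```bash
python3 -m jog '{"slide":[[1,-0.1,0],[0.5,0,0],[0,0,0],[0,0,0]],"twist":[[0,0,0],[0,0,0],[0,0,0],[0,0,0]],"hand":[20,20,20,20]}'
python3 -m jog '{"slide":[[0.5,-0.1,0],[0.5,0,0],[0,0,0],[0,0,0]],"twist":[[0,0,0],[0,0,0],[0,0,0],[0,0,0]],"hand":[20,20,20,20]}'
```

```text
clock: 12.0
tool_pos: [530.9, 97.9, 46.6]
ee_rot: [-0.145, -3.136, 0.002]
ft_force: [0.3, 0.3, -1.1]
finger_gap: 26.9
clock: 12.4
tool_pos: [531.9, 97.8, 46.6]
ee_rot: [-0.145, -3.136, 0.002]
ft_force: [0.0, -0.1, -1.1]
finger_gap: 26.7
```

```bash
python3 -m jog '{"slide":[[0.5,0,0],[0.5,-0.1,0],[0,0,0],[0,0,0]],"twist":[[0,0,0],[0,0,0],[0,0,0],[0,0,0]],"hand":[20,20,20,20]}'
python3 -m jog '{"slide":[[0.5,0,0],[0,0,0],[0,0,0]],"twist":[[0,0,0],[0,0,0],[0,0,0]],"hand":[20,20,20]}'
```

```text
clock: 12.8
tool_pos: [532.9, 97.6, 46.6]
ee_rot: [-0.145, -3.136, 0.002]
ft_force: [-0.5, 0.9, -2.3]
finger_gap: 26.5
clock: 13.1
tool_pos: [532.9, 97.7, 46.5]
ee_rot: [-0.145, -3.135, 0.002]
ft_force: [-3.2, -0.1, -0.7]
finger_gap: 27.0
```

```bash
python3 -m jog '{"slide":[[0,0,-0.4],[0.4,0,0],[0,0,0],[0,0,0]],"twist":[[0,0,0],[0,0,0],[0,0,0],[0,0,0]],"hand":[20,20,20,20]}'
python3 -m jog '{"slide":[[0.2,0,0],[0,0,0],[0,0,0]],"twist":[[0,0,0],[0,0,0],[0,0,0]],"hand":[20,20,20]}'
```

```text
clock: 13.5
tool_pos: [533.0, 97.7, 46.1]
ee_rot: [-0.145, -3.134, 0.002]
ft_force: [-5.7, -0.7, 2.6]
finger_gap: 26.4
clock: 13.8
tool_pos: [532.9, 97.7, 46.1]
ee_rot: [-0.145, -3.134, 0.002]
ft_force: [-6.4, 0.3, 2.7]
finger_gap: 26.8
```

```bash
python3 -m jog '{"slide":[[0.3,0,0.1],[0,0,0],[0,0,0],[0,0,0],[0,0,0],[0,0,0],[0,0,0],[0,0,0]],"twist":[[0,0,0],[0,0,0],[0,0,0],[0,0,0],[0,0,0],[0,0,0],[0,0,0],[0,0,0]],"hand":[20,20,20,20,20,20,20,20]}'
python3 -m jog '{"slide":[[0,0,0],[0,0,0]],"twist":[[0,0,0],[0,0,0]],"hand":[20,20]}'
```

```text
clock: 14.6
tool_pos: [532.9, 97.7, 46.1]
ee_rot: [-0.145, -3.133, 0.002]
ft_force: [-6.6, 0.1, 4.1]
finger_gap: 26.7
clock: 14.8
tool_pos: [532.9, 97.7, 46.1]
ee_rot: [-0.145, -3.133, 0.002]
ft_force: [-6.1, -0.0, 3.7]
finger_gap: 26.7
```

```bash
python3 -m jog '{"slide":[[0.2,0,0.3],[0,0,0],[0,0,0],[0,0,0],[0,0,0],[0,0,0],[0,0,0],[0,0,0]],"twist":[[0,0,0],[0,0,0],[0,0,0],[0,0,0],[0,0,0],[0,0,0],[0,0,0],[0,0,0]],"hand":[20,20,20,20,20,20,20,20]}'
python3 -m jog '{"slide":[[0,0,0],[0,0,0]],"twist":[[0,0,0],[0,0,0]],"hand":[20,20]}'
```

```text
clock: 15.6
tool_pos: [532.9, 97.7, 46.1]
ee_rot: [-0.145, -3.133, 0.002]
ft_force: [-7.4, -0.9, -0.0]
finger_gap: 27.0
clock: 15.8
tool_pos: [532.9, 97.7, 46.1]
ee_rot: [-0.145, -3.133, 0.002]
ft_force: [-6.7, 0.6, 0.2]
finger_gap: 27.1
```

The grip is home, held with about 6–7 N for more than a second with almost no V load. Next I release it and go up.

```bash
python3 -m jog '{"slide":[[-0.2,0,0],[0,0,0],[0,0,0],[0,0,0],[0,0,0],[0,0,0]],"twist":[[0,0,0],[0,0,0],[0,0,0],[0,0,0],[0,0,0],[0,0,0]],"hand":[40,60,60,60,60,60]}'
python3 -m jog '{"slide":[[0,0,5],[0,0,15],[0,0,40],[0,0,45],[0,0,45],[0,0,45],[0,0,45],[0,0,30]],"twist":[[0,0,0],[0,0,0],[0,0,0],[0,0,0],[0,0,0],[0,0,0],[0,0,0],[0,0,0]],"hand":[60,60,60,60,60,60,60,60]}'
python3 -m jog '{"slide":[[-2,-25,0],[-4,-40,0],[-4,-40,0],[-4,-25,0],[0,0,0],[0,0,0]],"twist":[[0,0,0],[0,0,0],[0,0,0],[0,0,0],[0,0,0],[0,0,0]],"hand":[0,0,0,0,0,0]}'
python3 -c "
from h import *
st();p,d,c,W=look('w4')"
```

```text
clock: 16.4
tool_pos: [534.4, 97.7, 46.7]
ee_rot: [-0.145, -3.136, 0.002]
ft_force: [0.4, 0.3, 0.0]
finger_gap: 51.0
clock: 17.2
tool_pos: [534.7, 97.7, 320.5]
ee_rot: [0.145, 3.137, -0.001]
ft_force: [1.2, 0.9, -0.5]
finger_gap: 51.2
clock: 17.8
tool_pos: [520.2, -32.6, 316.9]
ee_rot: [-0.147, -3.136, 0.001]
ft_force: [1.5, 0.4, -0.3]
finger_gap: 0.2
t 17.8 tcp [520.2 -32.6 316.9] hdgx 3.0478 z [-0.002 -0.001 -1.   ] F [ 1.5  0.4 -0.3] q [-0.2   0.26 -0.01  1.3  -0.   -0.11] gap 0.2
```

View pics/w4.png

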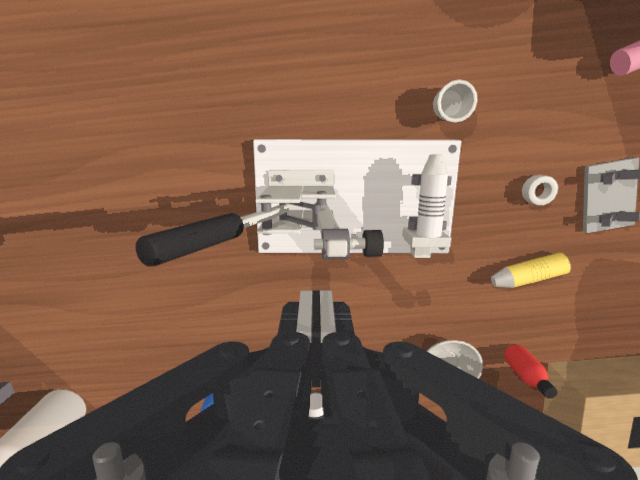

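The grip lies in both Vs with its flat end at the stop (432,235). The handle is the black rod (140–240, 215–262), still open, and the pad is at (373,243). I'm measuring the handle and the grip's gap in jig axes.

Run:
```python
from h import *
f=np.load("pics/w4.npz");c={k:f[k] for k in("intrinsics","R","t")};W=cloud(f["d"],c);p=f["p"].astype(int)
yaw=-.094;ex=np.array([np.cos(yaw),np.sin(yaw)]);ey=np.array([-ex[1],ex[0]]);O=[531.5,99.2]
J=np.stack([(W[...,:2]-O)@ex,(W[...,:2]-O)@ey,W[...,2]],-1)
m=np.zeros((480,640),bool);m[205:270,130:245]=1
k=m&(p.max(2)<75)&(J[...,2]>100);Q=J[k]
for lo in range(-270,-190,10):
    q=Q[(Q[:,1]>lo)&(Q[:,1]<lo+10)]
    if len(q)>10: print("handle y",lo,len(q),np.round(np.percentile(q,[3,97],axis=0)[:,[0,2]],1).tolist())
m[:]=0;m[150:240,415:448]=1;k=m&(J[...,2]>50);Q=J[k];print("grip/stop",np.round(np.percentile(Q,[1,50,99],axis=0),1).tolist())
m[:]=0;m[225:260,410:452]=1;Q=J[m&(J[...,2]>55)];print("stop",np.round(np.percentile(Q,[2,50,98],axis=0),1).tolist())
for jy,z in((-190,0),(-200,0)): print(jy,np.round(O+jy*ey,1))
```

```text
handle y -260 18 [[-4.7, 218.9], [3.7, 220.9]]
handle y -250 308 [[-10.3, 220.1], [8.1, 226.1]]
handle y -240 689 [[-10.5, 206.1], [8.0, 227.6]]
handle y -230 700 [[-10.4, 188.2], [7.6, 217.9]]
handle y -220 574 [[-10.4, 169.3], [7.5, 199.5]]
handle y -210 469 [[-10.3, 153.6], [7.6, 181.2]]
handle y -200 191 [[-8.6, 150.7], [6.7, 163.8]]
grip/stop [[-53.3, -15.0, 50.6], [-7.0, -4.0, 59.8], [37.4, 13.2, 63.6]]
stop [[21.4, -22.5, 55.6], [37.3, -2.4, 60.5], [47.0, 19.3, 62.9]]
-190 [513.7 -90. ]
-200 [512.7 -99.9]
```

```bash
python3 -m jog '{"slide":[[-3.5,-30,0],[-4,-27.4,0],[0,0,-40],[0,0,-35],[0,0,-17],[0,0,0],[0,0,0]],"twist":[[0,0,0],[0,0,0],[0,0,0],[0,0,0],[0,0,0],[0,0,0],[0,0,0]],"hand":[0,0,0,0,0,0,0]}'
python3 -m jog '{"slide":[[-0.5,-5,0],[-0.5,-5,0],[0,0,0],[0,0,0]],"twist":[[0,0,0],[0,0,0],[0,0,0],[0,0,0]],"hand":[0,0,0,0]}'
python3 -m jog '{"slide":[[-0.3,-3,0],[-0.3,-3,0],[0,0,0]],"twist":[[0,0,0],[0,0,0],[0,0,0]],"hand":[0,0,0]}'
```

```text
clock: 18.55
tool_pos: [513.2, -89.0, 225.3]
ee_rot: [-0.143, -3.136, 0.002]
ft_force: [-0.1, -0.2, -0.2]
finger_gap: 0.3
clock: 18.95
tool_pos: [512.0, -100.1, 225.1]
ee_rot: [-0.146, -3.137, 0.002]
ft_force: [-0.2, -0.2, -0.4]
finger_gap: -0.1
clock: 19.25
tool_pos: [511.2, -106.1, 224.6]
ee_rot: [-0.146, -3.136, 0.002]
ft_force: [0.6, -0.5, -0.5]
finger_gap: 0.1
```

```bash
python3 -m jog '{"slide":[[-0.3,-3,0],[0,-3,0],[0,0,0]],"twist":[[0,0,0],[0,0,0],[0,0,0]],"hand":[0,0,0]}'
python3 -m jog '{"slide":[[-0.3,-3,0],[0,-2,0],[0,0,0]],"twist":[[0,0,0],[0,0,0],[0,0,0]],"hand":[0,0,0]}'
```

```text
clock: 19.55
tool_pos: [510.9, -112.1, 224.6]
ee_rot: [-0.146, -3.136, 0.002]
ft_force: [0.6, -0.6, -0.8]
finger_gap: 0.2
clock: 19.85
tool_pos: [510.6, -117.0, 224.6]
ee_rot: [-0.145, -3.136, 0.002]
ft_force: [0.8, -0.1, -0.3]
finger_gap: 0.2
```

```bash
python3 -m jog '{"slide":[[-0.2,-2,0],[-0.2,-2,0],[0,0,0]],"twist":[[0,0,0],[0,0,0],[0,0,0]],"hand":[0,0,0]}'
python3 -m jog '{"slide":[[-0.2,-2,0],[-0.2,-2,0],[0,0,0]],"twist":[[0,0,0],[0,0,0],[0,0,0]],"hand":[0,0,0]}'
```

```text
clock: 20.15
tool_pos: [510.1, -120.9, 224.6]
ee_rot: [-0.145, -3.136, 0.002]
ft_force: [-0.1, 0.3, -0.1]
finger_gap: 0.1
clock: 20.45
tool_pos: [509.7, -125.0, 224.6]
ee_rot: [-0.145, -3.136, 0.002]
ft_force: [-0.1, 0.2, 0.0]
finger_gap: -0.2
```

```bash
python3 -m jog '{"slide":[[-0.2,-2,0],[-0.2,-2,0],[0,0,0]],"twist":[[0,0,0],[0,0,0],[0,0,0]],"hand":[0,0,0]}'
python3 -c "
from h import *
st();look('s3','scene')
i=cv2.imread('pics/s3.png')[60:290,200:400];cv2.imwrite('pics/s3c.png',cv2.resize(i,None,fx=2.6,fy=2.6,interpolation=cv2.INTER_CUBIC))"
```

```text
clock: 20.75
tool_pos: [509.4, -129.1, 224.6]
ee_rot: [-0.145, -3.136, 0.002]
ft_force: [-0.6, 0.7, 0.5]
finger_gap: -0.1
t 20.75 tcp [ 509.4 -129.1  224.6] hdgx 3.0489 z [-0.002 -0.001 -1.   ] F [-0.6  0.7  0.5] q [-0.39  0.31 -0.19  1.08 -0.   -0.29] gap -0.1
```

View pics/s3c.png

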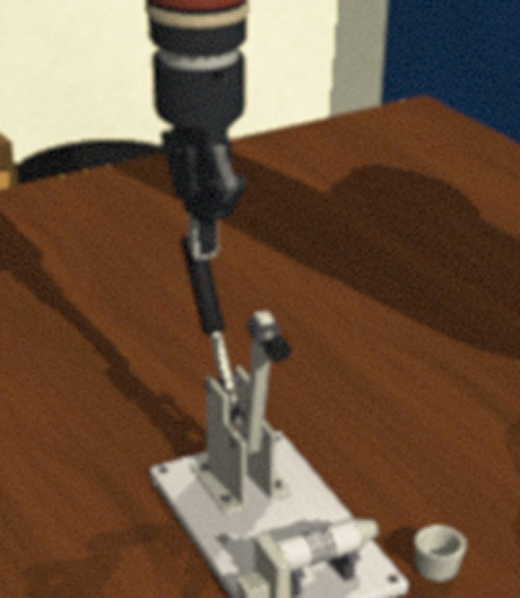

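The closed fingertips are right beside the handle's upper end, just touching or about to. I'll follow the arc down in small steps.

```bash
python3 -m jog '{"slide":[[-0.3,-3.4,-2],[-0.3,-3.4,-2],[0,0,0]],"twist":[[0,0,0],[0,0,0],[0,0,0]],"hand":[0,0,0]}'
python3 -m jog '{"slide":[[-0.3,-3.3,-2.2],[-0.3,-3.3,-2.2],[0,0,0]],"twist":[[0,0,0],[0,0,0],[0,0,0]],"hand":[0,0,0]}'
```

```text
clock: 21.1
tool_pos: [508.6, -136.1, 220.3]
ee_rot: [-0.146, -3.135, 0.002]
ft_force: [0.6, -0.0, -0.2]
finger_gap: -0.1
clock: 21.4
tool_pos: [508.0, -142.6, 215.8]
ee_rot: [-0.146, -3.135, 0.002]
ft_force: [0.0, 0.5, 0.1]
finger_gap: -0.0
```

```bash
cat >> h.py <<'E'
def handle(n="scene"):
    p,d,c,W=look("tmp",n);yaw=-.094;ex=np.array([np.cos(yaw),np.sin(yaw)]);ey=np.array([-ex[1],ex[0]]);O=[531.5,99.2]
    J=np.stack([(W[...,:2]-O)@ex,(W[...,:2]-O)@ey,W[...,2]],-1)
    k=(abs(J[...,0])<16)&(J[...,1]<-185)&(J[...,1]>-330)&(J[...,2]>95)&(J[...,2]<260);Q=J[k]
    for lo in range(100,250,12):
        q=Q[(Q[:,2]>=lo)&(Q[:,2]<lo+12)]
        if len(q)>5: print(lo+6,len(q),"x",np.round(np.percentile(q[:,0],[5,95]),1),"y",np.round(np.percentile(q[:,1],[5,50,95]),1))
E
python3 -c "
from h import *
handle()"
```

```text
118 24 x [-11.6   5.6] y [-198.  -188.4 -185.3]
130 27 x [-2.1  5.6] y [-203.5 -198.4 -190.3]
142 36 x [-5.2 10.9] y [-216.2 -206.8 -202.5]
154 58 x [-7.3 11.1] y [-222.5 -212.8 -205.9]
166 63 x [-6.7 10.8] y [-234.7 -224.2 -216.6]
178 63 x [-6.7 11.4] y [-244.  -235.  -227.2]
190 64 x [-6.2 11.3] y [-255.7 -244.9 -236.7]
202 37 x [-5.8 11.3] y [-267.3 -252.3 -237.5]
214 47 x [-6.2 10.8] y [-263.3 -234.7 -230. ]
226 56 x [-6.5 10.3] y [-247.3 -232.6 -229.3]
238 41 x [-6.8 11. ] y [-249.3 -233.1 -229.1]
250 69 x [-9.5 12.7] y [-268.7 -230.4 -211. ]
```

The depth profile shows the handle at about 0.17 rad and following the fingertip, with contact about 114 mm from the pivot. I'll continue along the arc.

```bash
python3 -m jog '{"slide":[[-0.4,-4.2,-3.5],[-0.4,-4.2,-3.5],[-0.4,-4.2,-3.5],[-0.4,-4.2,-3.7],[0,0,0]],"twist":[[0,0,0],[0,0,0],[0,0,0],[0,0,0],[0,0,0]],"hand":[0,0,0,0,0]}'
python3 -m jog '{"slide":[[-0.3,-3.4,-4.2],[-0.3,-3.4,-4.3],[-0.3,-3.4,-4.4],[-0.3,-3.4,-4.4],[0,0,0]],"twist":[[0,0,0],[0,0,0],[0,0,0],[0,0,0],[0,0,0]],"hand":[0,0,0,0,0]}'
python3 -c "
from h import *
st();handle()"
```

```text
clock: 21.95
tool_pos: [506.2, -159.5, 201.3]
ee_rot: [-0.146, -3.135, 0.002]
ft_force: [-0.7, -0.6, 0.5]
finger_gap: -0.2
clock: 22.45
tool_pos: [505.0, -172.8, 183.9]
ee_rot: [-0.146, -3.135, 0.001]
ft_force: [0.2, -0.4, 0.2]
finger_gap: -0.1
t 22.45 tcp [ 505.  -172.8  183.9] hdgx 3.0488 z [-0.003 -0.001 -1.   ] F [ 0.2 -0.4  0.2] q [-0.47  0.35 -0.23  0.99 -0.   -0.37] gap -0.1
106 10 x [-13.6   4.5] y [-201.5 -191.8 -185.2]
118 49 x [-7.   5.8] y [-224.  -201.4 -186.3]
130 71 x [-6.6 11.3] y [-246.1 -224.  -210.5]
142 92 x [-5.6 11. ] y [-266.8 -244.5 -227.5]
154 87 x [-6.  11.3] y [-291.8 -272.7 -255.9]
166 31 x [-2.6 10.4] y [-301.5 -290.1 -271.2]
178 33 x [-7.6 10.4] y [-275.2 -266.8 -259.8]
190 50 x [-7.1 11.1] y [-279.  -263.6 -259.7]
202 49 x [-7.  10.8] y [-278.7 -264.  -260.1]
214 37 x [-6.7 13.2] y [-298.9 -265.9 -244.6]
226 77 x [-9.1 12.1] y [-306.2 -260.9 -237.4]
238 93 x [-8.4 15.3] y [-316.9 -257.3 -224.5]
250 93 x [-8.1 15.4] y [-322.2 -250.3 -216.1]
```

```bash
python3 -m jog '{"slide":[[-0.2,-2,-4],[-0.2,-2,-4],[-0.2,-2,-4],[0,0,0]],"twist":[[0,0,0],[0,0,0],[0,0,0],[0,0,0]],"hand":[0,0,0,0]}'
python3 -m jog '{"slide":[[-0.2,-1.5,-3],[-0.2,-1.5,-3],[0,0,0]],"twist":[[0,0,0],[0,0,0],[0,0,0]],"hand":[0,0,0]}'
python3 -m jog '{"slide":[[-0.1,-1,-3],[-0.1,-1,-2],[0,0,0]],"twist":[[0,0,0],[0,0,0],[0,0,0]],"hand":[0,0,0]}'
```

```text
clock: 22.9
tool_pos: [504.4, -178.6, 172.0]
ee_rot: [-0.145, -3.135, 0.001]
ft_force: [0.1, 0.4, -0.2]
finger_gap: -0.2
clock: 23.2
tool_pos: [504.3, -181.6, 166.4]
ee_rot: [-0.145, -3.136, 0.002]
ft_force: [0.0, 0.4, 0.0]
finger_gap: -0.1
clock: 23.5
tool_pos: [504.2, -183.7, 161.7]
ee_rot: [-0.145, -3.136, 0.002]
ft_force: [-1.1, -0.0, 3.4]
finger_gap: -0.0
```

```bash
python3 -m jog '{"slide":[[-0.1,-0.8,-2],[-0.1,-0.8,-2],[0,0,0]],"twist":[[0,0,0],[0,0,0],[0,0,0]],"hand":[0,0,0]}'
python3 -m jog '{"slide":[[0,-0.7,-2],[-0.1,-0.7,-2],[0,0,0]],"twist":[[0,0,0],[0,0,0],[0,0,0]],"hand":[0,0,0]}'
python3 -m jog '{"slide":[[0,-0.5,-2],[-0.1,-0.5,-2],[0,0,0]],"twist":[[0,0,0],[0,0,0],[0,0,0]],"hand":[0,0,0]}'
```

```text
clock: 23.8
tool_pos: [504.1, -185.2, 157.9]
ee_rot: [-0.145, -3.136, 0.002]
ft_force: [-1.4, 0.3, 5.3]
finger_gap: 0.2
clock: 24.1
tool_pos: [504.0, -186.6, 154.0]
ee_rot: [-0.145, -3.136, 0.002]
ft_force: [-2.0, 1.5, 6.4]
finger_gap: -0.2
clock: 24.4
tool_pos: [503.9, -187.8, 150.1]
ee_rot: [-0.145, -3.136, 0.003]
ft_force: [-1.6, 1.0, 6.1]
finger_gap: -0.1
```

```bash
python3 -m jog '{"slide":[[0,-0.3,-2],[-0.1,-0.3,-2],[0,0,0]],"twist":[[0,0,0],[0,0,0],[0,0,0]],"hand":[0,0,0]}'
python3 -m jog '{"slide":[[0,-0.3,-2],[0,-0.3,-2],[0,0,0]],"twist":[[0,0,0],[0,0,0],[0,0,0]],"hand":[0,0,0]}'
python3 -m jog '{"slide":[[0,0,-2],[0,0,-1],[0,0,0]],"twist":[[0,0,0],[0,0,0],[0,0,0]],"hand":[0,0,0]}'
```

```text
clock: 24.7
tool_pos: [503.8, -188.7, 146.1]
ee_rot: [-0.145, -3.136, 0.004]
ft_force: [-1.8, -2.3, 5.3]
finger_gap: 0.0
clock: 25.0
tool_pos: [503.8, -189.5, 141.9]
ee_rot: [-0.146, -3.136, 0.004]
ft_force: [-1.5, -1.0, 3.2]
finger_gap: -0.1
clock: 25.3
tool_pos: [503.9, -189.0, 138.8]
ee_rot: [-0.145, -3.136, 0.002]
ft_force: [0.1, -1.8, 3.8]
finger_gap: -0.3
```

```bash
python3 -m jog '{"slide":[[0,0,-1],[0,0,-1],[0,0,0]],"twist":[[0,0,0],[0,0,0],[0,0,0]],"hand":[0,0,0]}'
python3 -m jog '{"slide":[[0,0,-1],[0,0,-1],[0,0,0]],"twist":[[0,0,0],[0,0,0],[0,0,0]],"hand":[0,0,0]}'
python3 -m jog '{"slide":[[0,0,-1],[0,0,0]],"twist":[[0,0,0],[0,0,0]],"hand":[0,0]}'
```

```text
clock: 25.6
tool_pos: [503.7, -188.5, 136.5]
ee_rot: [-0.145, -3.136, 0.001]
ft_force: [0.1, 0.1, 1.6]
finger_gap: 0.2
clock: 25.9
tool_pos: [503.3, -188.4, 134.3]
ee_rot: [-0.145, -3.135, 0.001]
ft_force: [0.6, -0.4, 0.9]
finger_gap: 0.2
clock: 26.1
tool_pos: [503.4, -188.5, 133.4]
ee_rot: [-0.145, -3.135, 0.001]
ft_force: [1.0, 0.3, 0.6]
finger_gap: -0.3
```

```bash
python3 -m jog '{"slide":[[0,0,-1],[0,0,0]],"twist":[[0,0,0],[0,0,0]],"hand":[0,0]}'
python3 -m jog '{"slide":[[0,0,-1],[0,0,0]],"twist":[[0,0,0],[0,0,0]],"hand":[0,0]}'
python3 -m jog '{"slide":[[0,0,-1],[0,0,0]],"twist":[[0,0,0],[0,0,0]],"hand":[0,0]}'
```

```text
clock: 26.3
tool_pos: [503.5, -188.6, 132.5]
ee_rot: [-0.145, -3.136, 0.001]
ft_force: [1.0, 0.4, 0.1]
finger_gap: 0.3
clock: 26.5
tool_pos: [503.6, -188.7, 131.6]
ee_rot: [-0.145, -3.136, 0.002]
ft_force: [0.4, -1.2, -0.7]
finger_gap: -0.1
clock: 26.7
tool_pos: [503.6, -188.7, 130.6]
ee_rot: [-0.145, -3.136, 0.002]
ft_force: [-0.7, 0.4, 0.4]
finger_gap: -0.2
```

```bash
python3 -m jog '{"slide":[[0,0,-0.8],[0,0,0]],"twist":[[0,0,0],[0,0,0]],"hand":[0,0]}'
python3 -m jog '{"slide":[[0,0,-0.8],[0,0,0]],"twist":[[0,0,0],[0,0,0]],"hand":[0,0]}'
python3 -c "
from h import *
handle()"
```

```text
clock: 26.9
tool_pos: [503.7, -188.8, 130.1]
ee_rot: [-0.145, -3.136, 0.002]
ft_force: [-0.7, -0.2, 3.0]
finger_gap: -0.0
clock: 27.1
tool_pos: [503.8, -188.8, 129.9]
ee_rot: [-0.145, -3.136, 0.002]
ft_force: [-2.2, 1.7, 10.2]
finger_gap: 0.5
106 115 x [-3.7 11.8] y [-301.7 -230.4 -191.1]
118 128 x [-6.8  9.9] y [-296.4 -257.3 -210.1]
130 37 x [-7.  10.8] y [-293.4 -281.6 -275.7]
142 47 x [-10.5  10.9] y [-293.6 -280.8 -276.2]
154 25 x [-4.7 11.7] y [-299.2 -283.2 -275.3]
166 61 x [-8.1 13.1] y [-315.5 -275.8 -257.4]
178 58 x [-9.8 13.8] y [-323.1 -270.2 -245.2]
190 70 x [-8.2 15.5] y [-326.3 -268.9 -236.4]
202 93 x [-9.  15.5] y [-296.9 -242.1 -228.6]
214 94 x [-7.2 14. ] y [-299.1 -247.8 -230.2]
226 94 x [-7.6 13.4] y [-299.8 -255.6 -248. ]
238 56 x [-8.5 11. ] y [-271.4 -254.7 -251.5]
250 58 x [-13.4  15.3] y [-257.1 -254.6 -251.4]
```

The fingertip is at z = 116 mm with the force rising sharply to 10 N, which is the hard stop at the locked height. I'm backing off straight up and checking.

```bash
python3 -m jog '{"slide":[[0,0,0],[0,0,2],[0,0,10],[0,0,30],[0,0,40],[0,0,45],[0,0,30],[0,0,0]],"twist":[[0,0,0],[0,0,0],[0,0,0],[0,0,0],[0,0,0],[0,0,0],[0,0,0],[0,0,0]],"hand":[0,0,0,0,0,0,0,0]}'
python3 -m jog '{"slide":[[3,35,30],[3,40,10],[3,40,0],[0,0,0],[0,0,0]],"twist":[[0,0,0],[0,0,0],[0,0,0],[0,0,0],[0,0,0]],"hand":[0,0,0,0,0]}'
python3 -c "
from h import *
st();handle()
p,d,c,W=look('w5')"
```

```text
clock: 27.95
tool_pos: [505.5, -189.7, 291.1]
ee_rot: [0.145, 3.134, -0.007]
ft_force: [0.1, -0.6, -0.3]
finger_gap: 0.3
clock: 28.45
tool_pos: [512.5, -73.0, 326.0]
ee_rot: [-0.142, -3.136, 0.002]
ft_force: [0.2, 0.4, 0.0]
finger_gap: -0.2
t 28.45 tcp [512.5 -73.  326. ] hdgx 3.0512 z [-0.003 -0.001 -1.   ] F [0.2 0.4 0. ] q [-0.28  0.25  0.    1.33 -0.   -0.19] gap -0.2
106 112 x [-7.6 11.9] y [-307.  -231.  -190.3]
118 153 x [-6.8  9.9] y [-310.1 -263.4 -196.1]
```

View pics/w5.png

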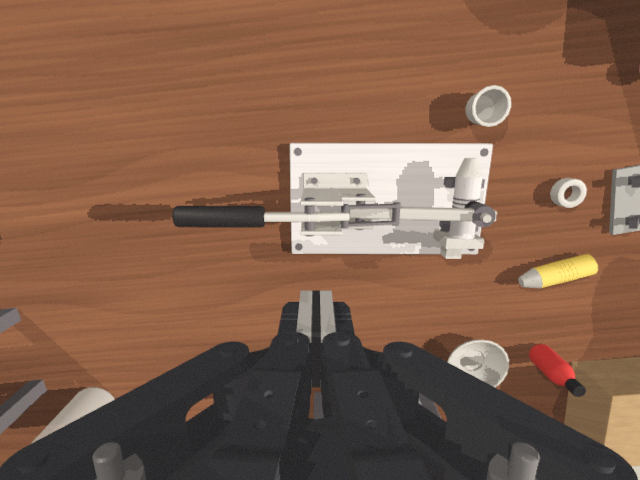

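The handle is level (175–265, 216), the arm is down with the pad on the grip's middle (485,216), and the flat end is at the stop (460,240). The bystanders are undisturbed. One last numeric check before handing in.

Run:
```python
from h import *
yaw=-.094;ex=np.array([np.cos(yaw),np.sin(yaw)]);ey=np.array([-ex[1],ex[0]]);O=[531.5,99.2]
for n,b in(("w4",(140,245,410,452)),("w5",(145,255,440,490))):
    f=np.load(f"pics/{n}.npz");c={k:f[k] for k in("intrinsics","R","t")};W=cloud(f["d"],c)
    J=np.stack([(W[...,:2]-O)@ex,(W[...,:2]-O)@ey,W[...,2]],-1)
    Q=J[b[0]:b[1],b[2]:b[3]].reshape(-1,3)
    t=Q[(Q[:,2]>48)&(Q[:,2]<75)&(abs(Q[:,1])<20)&(Q[:,0]<-15)]
    print(n,"cone tip x",round(np.percentile(t[:,0],.5),1),"barrel y",np.round(np.percentile(t[t[:,0]>-33][:,1],[1,99]),1),"top z",round(np.percentile(t[:,2],98),1))
    s=Q[(Q[:,2]>54)&(Q[:,2]<75)&(Q[:,0]>28)&(abs(Q[:,1])>15)&(abs(Q[:,1])<25)];print(" stop face x",np.round(np.percentile(s[:,0],[3,97]),1))
env.sign_off()
```

```text
w4 cone tip x -54.4 barrel y [-14.6  11.3] top z 63.2
 stop face x [35.3 43.6]
w5 cone tip x -54.1 barrel y [-14.7  11.3] top z 62.9
 stop face x [35.2 46.6]
the job is handed in; nothing more can be done
```

The grip is clamped in the cradle with its flat end home against the stop, and I have handed the job in at about 28.5 s of the 72 s allowed. No verdict is reported back.

- **Grip:** I took it off the rest, laid it in the Vs and slid it to the stop. I held it there with about 6–7 N on the wrist sensor for more than a second, then released it.
- **Clamp:** I pushed the handle down with the shut fingertips. The push peaked at about 6–7 N before dead centre, eased to nearly zero past it, and reached about 10 N at the hard stop. The fingertip was then at 116 mm, the height given for locked. After that I backed away.
- **Last checks:**
  - The handle is level and locked, and the pad is on the grip's middle.
  - The cone tip is at x = −54.1 mm in the jig, against −55 expected, and the stop face measures 35.2 mm against 35. So the flat end is at the stop within what the cameras can resolve.
  - The grip's top is at 62.9 mm, against 62 expected.
  - The cup, ring and dish look undisturbed in the last picture. The bottles and the driver were not re-measured.
  - The robot was clear of everything.
- **Did not agree or was not measured:**
  - The grip's sides measured −14.7 to +11.3 mm, so its centre reads about 1.7 mm off the cradle axis. That is within the 4 mm limit and probably calibration and occlusion.
  - On the first approach joint 6 hit its range, so I used the half-turned grasp.
  - I pressed the grip into the Vs with up to 25 N before easing off.
  - I did not measure the pad force.

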